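# Release the short objective from its push-pull dock

## Task

Three microscope objectives stand locked, lens up, in upright docks on the bench. Take the shortest one: pull its ribbed collar straight up against its spring until it unlocks, draw the objective out of its dock, and stand it upright in the steel tray that holds the little bottle, set down gently rather than dropped. Leave the two taller objectives where they are.

Things in the scene. Friction and masses are not known exactly. Their poses are not given: they have to be found in the camera images.
- short_collar (a point): centre (on the axis, half-way up) of the dark ribbed collar of the SHORTEST objective: collar 52 mm across, 28 mm tall, z up; grip it from above, fingers either side. Barrel top is 34 mm above this point, the flat 32 mm wide foot 52 mm below it (collar home). Docked, this point is 68 mm above the bench; the dock neck, 48 mm across, ends 52 mm above the bench and holds the spigot 36 mm deep
- short_slide (a joint): how far this collar is pulled up along its objective (0.3 kg), m: 0 home, 0.012 fully back; the spring drives it home with 5 N at 0, 11 N at 0.012. Four spigot lugs, 41 mm across, lock under the neck lip: pulling the barrel does not free it; lifting the collar about 7 mm draws them in and the objective comes up with the collar, which then springs home by itself
- tray_spot (a point): middle of the clear end of the steel tray, on its inner floor, 4 mm above the bench; z up, y along the tray. Tray 110 mm (x) by 180 mm (y), walls 4 mm thick and 15 mm tall; its middle is 40 mm from here along +y, its nearer end wall 50 mm along -y. A small bottle (26 mm across, 55 mm tall) stands in it about 100 mm from here along +y
- slim_collar (a point): centre of the collar (52 mm across, 28 mm tall) of the tall slim objective, whose barrel stands 52 mm above its collar's top; in a like dock; not to be disturbed
- tapered_collar (a point): centre of the collar (52 mm across, 28 mm tall) of the tall tapered objective, whose barrel stands 42 mm above its collar's top; in a like dock; not to be disturbed

How it is judged:
On the way, in this order (a step that is already met when the one before it is completed fails the run):
1. the short objective's collar is pulled up at least 5 mm while the objective is still in its dock (value of joint short_slide above 0.005 m and distance of short_collar from where it was at the start of the episode below 0.02 m).
2. the short objective is lowered to within 13 mm of the tray's floor while the fingers still hold it (x of short_collar in the frame of tray_spot between -0.055 and 0.055 m and y of short_collar in the frame of tray_spot between -0.05 and 0.13 m and z of short_collar in the frame of tray_spot below 0.065 m and contact force between the fingers and short above 1 N).
At the end, for the whole second after the job is handed in: the short objective stands upright (within 10 degrees) on its foot on the tray's floor, anywhere inside the tray (collar centre 52 mm, +/- 8 mm, above the floor), its collar sprung home (less than 4 mm from home), let go and at rest (x of short_collar in the frame of tray_spot between -0.055 and 0.055 m and y of short_collar in the frame of tray_spot between -0.05 and 0.13 m and z of short_collar in the frame of tray_spot between 0.044 and 0.06 m and angle between short_collar's own z axis and vertical below 0.175 rad and value of joint short_slide below 0.004 m); the robot touches nothing.
It fails at once if a taller objective is moved more than 10 mm (distance of any of slim_collar, tapered_collar from where it was at the start of the episode above 0.01 m).
It also fails if it takes over 38 s, if anything falls off the work surface, if the arm or the gripper's body presses on something with over 40 N, if the wrist force passes 120 N, or if a joint passes its speed limit or range.

## Robot

A 6-joint arm with a two-finger parallel gripper is mounted at the origin on the work surface. World frame = base frame: x ahead of the robot, y to its left, z up, the work surface at z = 0. Lengths are in m, angles in rad, forces in N, time in s.
With the tool pointing down it reaches from about 0.275 to 1 m from the base axis. Payload 8.4 kg.
Tool frame: the origin (TCP) lies on the centre line of the jaws, within the pads' length; the fingertips stand 25 mm ahead of it and the grasp point (between the pads) lies 6 mm ahead of it; z points along the fingers, x is the direction in which the jaws open and shut, and the axes are right-handed (so a half turn about z gives the same grasp; the last joint's range is limited). The gripper opens to 85 mm and grips with 20 to 120 N. Pads are 22 mm wide; open, the fingers measure 114 mm over their backs; the gripper's body (76 mm by 85 mm) begins 54 mm behind the grasp point. The pads swing forward as they close: fully open they stand 13 mm farther back than shut.
Start: joints at [1.268, 0.353, 1.633, -0, 1.155, -0.002], TCP at [0.185, 0.597, 0.256] pointing down, gripper open.
Joint ranges: [-2.63, 2.63], [-0.92, 2.1], [0.06, 2.66], [-1.3, 4.44], [0, 2.69], [-3.02, 3.02]. Speed limits (rad/s): [2.22, 2.22, 2.79, 3.14, 3.14, 3.14].

## Interface

Orientations are given as a 3x3 rotation matrix whose columns are the frame's x, y, z axes.
In Python, from plant import arm gives the robot as it stands.
- The arm moves only by the tool move_arm, never from a script. Its argument "series" is a list of rows, each an object of numbers: "grip": the closure, from -1 (fully open) to 1 (shut), so that 0 is half open; "dx", "dy", "dz": the shift along the tool's x, y, z in m; "wx", "wy", "wz": the turn, a rotation vector about the tool's x, y, z in rad. In form: [{"grip": .., "dx": .., "dy": .., "dz": .., "wx": .., "wy": .., "wz": ..}, ...]. A call has 1 to 12 rows; each row is the pose to reach, as a shift and turn from the pose measured when the call began, along the tool's axes at that moment; what a row does not reach only later rows make up. A row lasts 1/10 s, in which the tool goes at most 50 mm and 8.59 degrees, less where a joint would pass 70% of its speed; a pose out of reach is approached as far as the arm can. A call with a gripper value outside its range is refused whole. The fingers move at their own pace and stop on an object; "newtons" is the grip in N (left out, the last holds). Time passes only in rows, so rows that repeat a pose let the fingers close. It gives the time, the measured TCP pose, the force and the opening at its end, in the units of the state.
- arm.sense(): the state, without advancing time (a new reading comes with each control period).
- arm.capture(name): name is "scene" or "top" or "wrist"; returns the picture (384x512x3 uint8, red, green, blue); there is no depth.
- arm.calibration(name): a dict with "camera_matrix" (3x3 intrinsics, pixels), "dist_coeffs" ([k1, k2, p1, p2, k3] as OpenCV has them; the pictures are not rectified), "cam_to_world" (4x4, takes a point from camera to world coordinates). Camera axes: x right, y down, z forward; pixel columns grow to the right and rows downward; lengths in m; the calibration is good to about 2 mm. A picture is of the moment at which its call begins: read the wrist's pose just before it. calibration takes no time and is no camera call; for the wrist camera it gives the pose at the moment of the call.
- arm.close_job(): hands the job in, once; it reports no verdict.
The state is a dict: "clock": time; "joints": joint angles; "dq": joint speeds; "tau": joint torques, N m; "tcp_pos": TCP position; "ee_rot": TCP orientation; "force": force on the tool from outside, world axes, zero at the start; "wrist_torque": the same for the moment, N m; "opening": opening from 0.0 (shut) to 1.0 (fully open).
Only numpy, scipy, OpenCV 4.12 (cv2) and the standard library are available. Lean on these libraries where they do the work, as an engineer would, in place of code of your own. Each camera call takes 0.05 s, during which the arm holds its last target.

## Working session

There is one attempt and no reset: what is moved stays moved. The work goes in short steps, Python scripts to look and compute and a tool call to move; the robot and the scene stay as the last step left them, time stands still between calls to the robot, and variables do not carry over. Pictures are saved under pics/ and viewed, and the job is handed in when it is done.

Besides the shell and the picture viewer there is one more tool, called after "Call:" as name([rows], argument=value, ...), one row to a line, values as JSON. move_arm: Moves the arm, as the interface text tells. Its arguments: {"type":"object","properties":{"series":{"type":"array"},"newtons":{"type":"number"}},"required":["series"]}

```bash
ls; mkdir -p pics; python3 - <<'E'
from plant import arm
import cv2,numpy as np
np.set_printoptions(precision=4,suppress=True)
s=arm.sense();print(s)
for n in("scene","top","wrist"):
    c=arm.calibration(n);print(n,c)
    cv2.imwrite(f"pics/{n}0.png",cv2.cvtColor(arm.capture(n),cv2.COLOR_RGB2BGR))
E
```

```text
pics
{'clock': 0.0, 'joints': array([ 1.2676,  0.3537,  1.6341,  0.    ,  1.1552, -0.0024]), 'dq': array([-0.0001,  0.0001, -0.001 , -0.    ,  0.0001,  0.0002]), 'tau': array([  0.001 , -60.5246, -34.2071,   0.0003,   0.0093,  -0.    ]), 'tcp_pos': array([0.185 , 0.5965, 0.2556]), 'ee_rot': array([[ 0.2963,  0.9551, -0.0004],
       [ 0.9551, -0.2963, -0.0013],
       [-0.0014, -0.    , -1.    ]]), 'force': array([ 0.7143, -0.2969,  0.9703]), 'wrist_torque': array([0.0374, 0.0275, 0.0093]), 'opening': 1.0013855432568137}
scene {'camera_matrix': array([[373.0857,   0.    , 248.6113],
       [  0.    , 373.0857, 192.6918],
       [  0.    ,   0.    ,   1.    ]]), 'dist_coeffs': array([-0.111,  0.   ,  0.   ,  0.   ,  0.   ]), 'cam_to_world': array([[-0.5588,  0.5177, -0.6479,  0.9828],
       [ 0.8292,  0.3626, -0.4254,  0.2928],
       [ 0.0147, -0.7749, -0.6319,  0.4977],
       [ 0.    ,  0.    ,  0.    ,  1.    ]])}
top {'camera_matrix': array([[376.8978,   0.    , 265.8114],
       [  0.    , 376.8978, 196.1685],
       [  0.    ,   0.    ,   1.    ]]), 'dist_coeffs': array([-0.0287,  0.    ,  0.    ,  0.    ,  0.    ]), 'cam_to_world': array([[-0.0268, -0.9927,  0.1172,  0.4853],
       [-0.9996,  0.0264, -0.0053,  0.0175],
       [ 0.0022, -0.1173, -0.9931,  0.736 ],
       [ 0.    ,  0.    ,  0.    ,  1.    ]])}
wrist {'camera_matrix': array([[294.5527,   0.    , 258.5873],
       [  0.    , 294.5527, 189.3819],
       [  0.    ,   0.    ,   1.    ]]), 'dist_coeffs': array([0.0113, 0.    , 0.    , 0.    , 0.    ]), 'cam_to_world': array([[ 0.2965,  0.9146,  0.2751,  0.1146],
       [ 0.955 , -0.2833, -0.0874,  0.6177],
       [-0.002 ,  0.2886, -0.9575,  0.3738],
       [ 0.    ,  0.    ,  0.    ,  1.    ]])}
```

View pics/scene0.png

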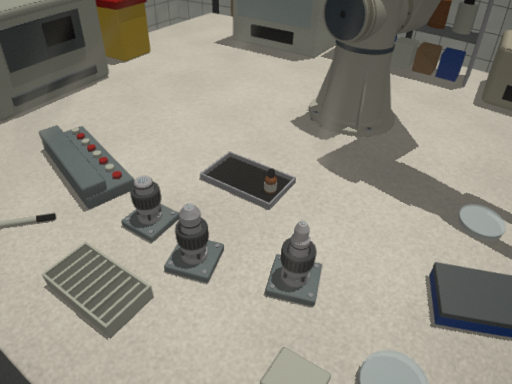

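View pics/top0.png

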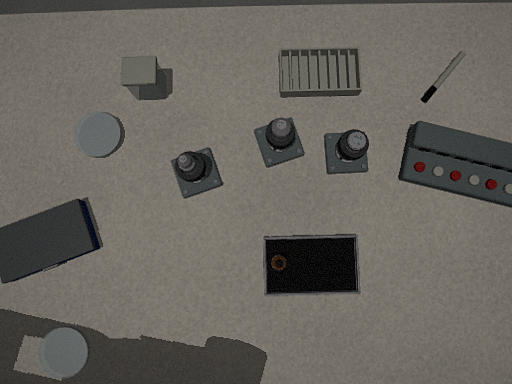

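View pics/wrist0.png

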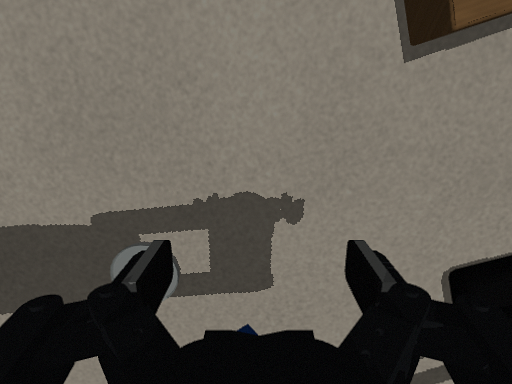

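The scene view shows the short objective at about (147,195), the tapered at (192,228) and the slim at (298,250). In the top view they are at (352,142), (281,130) and (190,163), with the tray at (311,264) and the bottle at its left end (279,262). I'll zoom in for measurement.

```bash
python3 - <<'E'
import cv2,numpy as np
a=cv2.imread("pics/scene0.png");b=cv2.imread("pics/top0.png")
A=cv2.resize(a[160:250,110:210],None,fx=6,fy=6,interpolation=cv2.INTER_CUBIC)
B=cv2.resize(b[110:190,310:390],None,fx=7,fy=7,interpolation=cv2.INTER_CUBIC)
A=cv2.convertScaleAbs(A,alpha=1.5,beta=20);B=cv2.convertScaleAbs(B,alpha=1.8,beta=30)
cv2.imwrite("pics/zs.png",A);cv2.imwrite("pics/zt.png",B)
C=cv2.resize(b[220:305,250:370],None,fx=6,fy=6,interpolation=cv2.INTER_CUBIC)
cv2.imwrite("pics/ztray.png",cv2.convertScaleAbs(C,alpha=2,beta=30))
E
```

```text
(no output)
```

View pics/zs.png

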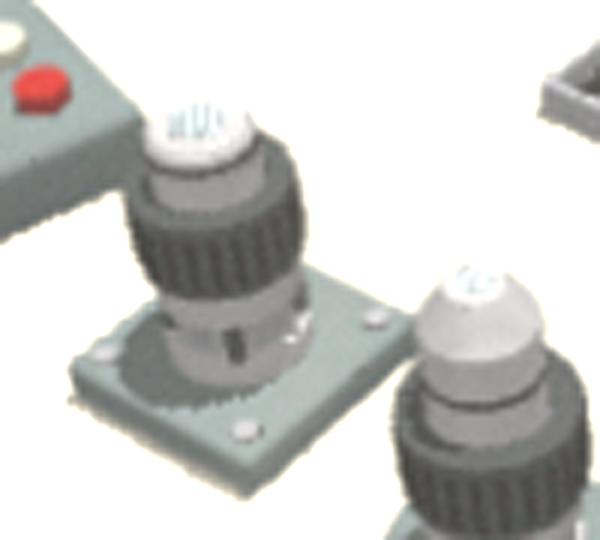

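View pics/zt.png

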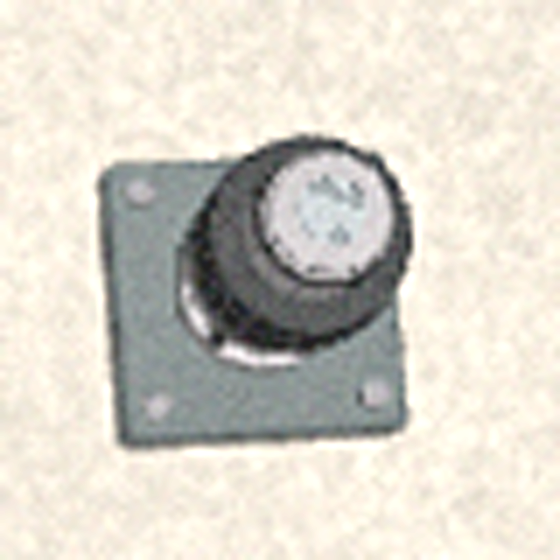

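View pics/ztray.png

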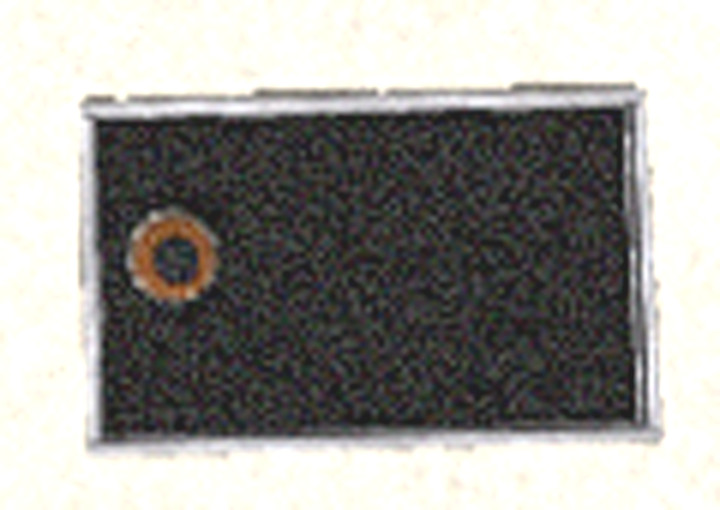

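Short objective: barrel top at zoom (329,216) in the top view and about (198,122) in the scene view. Collar's upper rim is centred near (308,240) in the top view and (215,175) in the scene view. The plate corners are clear. The tray's inner corners and the bottle are also visible. Next I'll triangulate.

```bash
cat > h.py <<'E'
from plant import arm
import cv2,numpy as np
np.set_printoptions(precision=4,suppress=True)
def ray(cal,uv):
    p=cv2.undistortPoints(np.array([[uv]],float),cal["camera_matrix"],cal["dist_coeffs"])[0,0]
    T=cal["cam_to_world"];d=T[:3,:3]@np.r_[p,1];return T[:3,3],d/np.linalg.norm(d)
def plane(cal,uv,z):
    o,d=ray(cal,uv);return o+d*(z-o[2])/d[2]
def tri(rs):
    A=sum(np.eye(3)-np.outer(d,d) for o,d in rs);b=sum((np.eye(3)-np.outer(d,d))@o for o,d in rs)
    x=np.linalg.solve(A,b);return x,[np.linalg.norm((np.eye(3)-np.outer(d,d))@(x-o)) for o,d in rs]
def proj(cal,X):
    T=np.linalg.inv(cal["cam_to_world"]);r=cv2.Rodrigues(T[:3,:3])[0]
    return cv2.projectPoints(np.array(X,float).reshape(-1,1,3),r,T[:3,3],cal["camera_matrix"],cal["dist_coeffs"])[0][:,0]
def unz(u,o,f): return (np.array(u,float)+.5)/f-.5+np.array(o)
E
python3 - <<'E'
from h import *
S=arm.calibration("scene");T=arm.calibration("top")
s=lambda u:unz(u,(110,160),6); t=lambda u:unz(u,(310,110),7); r=lambda u:unz(u,(250,220),6)
for n,a,b in(("barrel top",(198,122),(329,216)),("collar top",(215,175),(308,240))):
    print(n,tri([ray(S,s(a)),ray(T,t(b))]))
for z in(.082,):print("collar z.082",plane(S,s((215,175)),z),plane(T,t((308,240)),z))
print("barrel z.102",plane(S,s((198,122)),.102),plane(T,t((329,216)),.102))
# plate corners: left,bottom,right
for n,a,b in(("pl",(72,368),(410,432)),("pb",(247,487),(398,162)),("pr",(415,325),(101,170))):
    print(n,tri([ray(S,s(a)),ray(T,t(b))]), plane(T,t(b),.01))
print("tray rim outer z.015:");
c=[plane(T,r(u),.015) for u in((84,100),(641,90),(660,437),(90,448))]
print(np.array(c),np.mean(c,0),[np.linalg.norm(c[i]-c[i-1]) for i in range(4)])
print("bottle",plane(T,r((174,257)),.055))
E
```

```text
barrel top (array([ 0.6536, -0.1462,  0.1012]), [np.float64(0.0007641964219681735), np.float64(0.000764196421968051)])
collar top (array([ 0.6525, -0.1453,  0.0811]), [np.float64(0.0003665783955168224), np.float64(0.00036657839551687235)])
collar z.082 [ 0.6534 -0.1447  0.082 ] [ 0.6521 -0.1448  0.082 ]
barrel z.102 [ 0.6546 -0.1461  0.102 ] [ 0.6529 -0.1453  0.102 ]
pl (array([ 0.6428, -0.2255, -0.0547]), [np.float64(0.023871881968036517), np.float64(0.02387188196803639)]) [ 0.6147 -0.1882  0.01  ]
pb (array([ 0.6835, -0.17  , -0.0273]), [np.float64(0.03349900510083314), np.float64(0.03349900510083303)]) [ 0.6925 -0.1895  0.01  ]
pr (array([ 0.6645, -0.0795,  0.0699]), [np.float64(0.017918225252446008), np.float64(0.01791822525244608)]) [ 0.6922 -0.105   0.01  ]
tray rim outer z.015:
[[ 0.4937  0.02    0.015 ]
 [ 0.492  -0.1572  0.015 ]
 [ 0.3838 -0.1575  0.015 ]
 [ 0.3855  0.0209  0.015 ]] [ 0.4387 -0.0684  0.015 ] [np.float64(0.10813303870835395), np.float64(0.1771454270364366), np.float64(0.10820615455826765), np.float64(0.17838656712813886)]
bottle [ 0.446  -0.0057  0.055 ]
```

Measured: short axis ≈ (0.653, −0.1455), collar top 0.081 and barrel top 0.101, both matching the text. Tray middle ≈ (0.439, −0.068), so tray_spot ≈ (0.439, −0.108). Next: where the neighbours stand, and the first move.

```bash
python3 - <<'E'
from h import *
S=arm.calibration("scene");T=arm.calibration("top")
print("tapered approx",plane(T,(281,127),.124),"slim",plane(T,(184,158),.134), "box",[plane(T,u,.05) for u in((405,175),(415,123))])
s=arm.sense();R=s["ee_rot"]
print(R.T@(np.array([.653,-.1455,.2])-s["tcp_pos"]))
Rt=np.array([[1,0,0],[0,-1,0],[0,0,-1.]])
print(cv2.Rodrigues(R.T@Rt)[0].ravel())
E
```

```text
tapered approx [ 0.6733 -0.0143  0.124 ] slim [0.6225 0.1459 0.134 ] box [array([ 0.5989, -0.2452,  0.05  ]), array([ 0.6978, -0.2715,  0.05  ])]
[-0.5701  0.6668  0.0563]
[0.0007 0.0009 1.27  ]
```

Call:
move_arm([
  {"grip": -1,"dx": -0.57,"dy": 0.667,"dz": 0.02,"wx": 0,"wy": 0,"wz": 1.27},
  {"grip": -1,"dx": -0.57,"dy": 0.667,"dz": 0.02,"wx": 0,"wy": 0,"wz": 1.27},
  {"grip": -1,"dx": -0.57,"dy": 0.667,"dz": 0.02,"wx": 0,"wy": 0,"wz": 1.27},
  {"grip": -1,"dx": -0.57,"dy": 0.667,"dz": 0.02,"wx": 0,"wy": 0,"wz": 1.27},
  {"grip": -1,"dx": -0.57,"dy": 0.667,"dz": 0.02,"wx": 0,"wy": 0,"wz": 1.27},
  {"grip": -1,"dx": -0.57,"dy": 0.667,"dz": 0.02,"wx": 0,"wy": 0,"wz": 1.27},
  {"grip": -1,"dx": -0.57,"dy": 0.667,"dz": 0.02,"wx": 0,"wy": 0,"wz": 1.27},
  {"grip": -1,"dx": -0.57,"dy": 0.667,"dz": 0.02,"wx": 0,"wy": 0,"wz": 1.27},
  {"grip": -1,"dx": -0.57,"dy": 0.667,"dz": 0.02,"wx": 0,"wy": 0,"wz": 1.27},
  {"grip": -1,"dx": -0.57,"dy": 0.667,"dz": 0.02,"wx": 0,"wy": 0,"wz": 1.27},
  {"grip": -1,"dx": -0.57,"dy": 0.667,"dz": 0.02,"wx": 0,"wy": 0,"wz": 1.27},
  {"grip": -1,"dx": -0.57,"dy": 0.667,"dz": 0.02,"wx": 0,"wy": 0,"wz": 1.27},
])

```text
clock: 1.35
tcp_pos: [0.5058, 0.0875, 0.2427]
ee_rot: [[1.0, -0.0, -0.0], [-0.0, -1.0, -0.001], [-0.0, 0.001, -1.0]]
force: [-0.1, 1.4, 0.4]
opening: 0.999
```

```bash
cat > to.py <<'E'
import sys
from h import *
def to(p,Rt=np.array([[1,0,0],[0,-1,0],[0,0,-1.]])):
    s=arm.sense();R=s["ee_rot"]
    print("clk",s["clock"],"tcp",s["tcp_pos"],"F",s["force"],"op",s["opening"])
    print("shift",R.T@(np.array(p)-s["tcp_pos"]),"turn",cv2.Rodrigues(R.T@Rt)[0].ravel())
if __name__=="__main__": to([float(v) for v in sys.argv[1:4]])
E
python3 to.py .653 -.1455 .22
```

```text
clk 1.35 tcp [0.5058 0.0875 0.2427] F [-0.0977  1.365   0.3748] op 0.9987778025420483
shift [0.1472 0.233  0.0228] turn [ 0.0009  0.0001 -0.0002]
```

Call:
move_arm([
  {"grip": -1,"dx": 0.147,"dy": 0.233,"dz": 0.023,"wx": 0,"wy": 0,"wz": 0},
  {"grip": -1,"dx": 0.147,"dy": 0.233,"dz": 0.023,"wx": 0,"wy": 0,"wz": 0},
  {"grip": -1,"dx": 0.147,"dy": 0.233,"dz": 0.023,"wx": 0,"wy": 0,"wz": 0},
  {"grip": -1,"dx": 0.147,"dy": 0.233,"dz": 0.023,"wx": 0,"wy": 0,"wz": 0},
  {"grip": -1,"dx": 0.147,"dy": 0.233,"dz": 0.023,"wx": 0,"wy": 0,"wz": 0},
  {"grip": -1,"dx": 0.147,"dy": 0.233,"dz": 0.023,"wx": 0,"wy": 0,"wz": 0},
  {"grip": -1,"dx": 0.147,"dy": 0.233,"dz": 0.023,"wx": 0,"wy": 0,"wz": 0},
  {"grip": -1,"dx": 0.147,"dy": 0.233,"dz": 0.023,"wx": 0,"wy": 0,"wz": 0},
])

```text
clock: 2.15
tcp_pos: [0.6523, -0.1457, 0.2191]
ee_rot: [[1.0, -0.001, -0.002], [-0.001, -1.0, -0.0], [-0.002, 0.0, -1.0]]
force: [-0.5, 0.5, -0.6]
opening: 0.996
```

```bash
python3 to.py .653 -.1455 .074; python3 - <<'E'
from h import *
W=arm.calibration("wrist");im=cv2.cvtColor(arm.capture("wrist"),cv2.COLOR_RGB2BGR)
np.save("W1.npy",W,allow_pickle=True)
cv2.imwrite("pics/w1.png",im)
print("pred barrel top, collar ctr", proj(W,[[.653,-.1455,.102],[.653,-.1455,.082],[.653,-.1455,.068]]))
E
```

```text
clk 2.15 tcp [ 0.6523 -0.1457  0.2191] F [-0.5204  0.5361 -0.6232] op 0.9961409422230513
shift [ 0.001  -0.0003  0.1451] turn [ 0.0002  0.0016 -0.0014]
pred barrel top, collar ctr [[260.1462 190.9617]
 [260.0525 184.433 ]
 [259.9945 180.3967]]
```

View pics/w1.png

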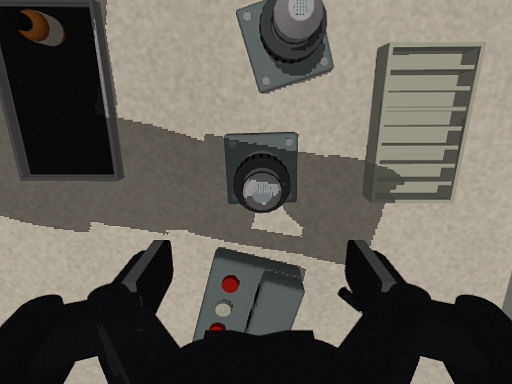

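The wrist view shows the short objective's barrel top at (262,190), against a prediction of (260,191), so it agrees within about 1.5 mm. The fingers straddle it along x, clear of the box, the tapered objective and the rack. I'll descend.

Call:
move_arm([
  {"grip": -1,"dx": 0.0015,"dy": 0,"dz": 0.04,"wx": 0,"wy": 0,"wz": 0},
  {"grip": -1,"dx": 0.0015,"dy": 0,"dz": 0.075,"wx": 0,"wy": 0,"wz": 0},
  {"grip": -1,"dx": 0.0015,"dy": 0,"dz": 0.1,"wx": 0,"wy": 0,"wz": 0},
  {"grip": -1,"dx": 0.0015,"dy": 0,"dz": 0.12,"wx": 0,"wy": 0,"wz": 0},
  {"grip": -1,"dx": 0.0015,"dy": 0,"dz": 0.135,"wx": 0,"wy": 0,"wz": 0},
  {"grip": -1,"dx": 0.0015,"dy": 0,"dz": 0.145,"wx": 0,"wy": 0,"wz": 0},
  {"grip": -1,"dx": 0.0015,"dy": 0,"dz": 0.145,"wx": 0,"wy": 0,"wz": 0},
])

```text
clock: 2.9
tcp_pos: [0.6526, -0.1443, 0.0735]
ee_rot: [[1.0, 0.0, -0.003], [0.0, -1.0, 0.0], [-0.003, -0.0, -1.0]]
force: [-0.4, 0.6, -0.0]
opening: 1.002
```

```bash
python3 - <<'E'
from h import *
for n in("wrist","scene"):
    im=cv2.cvtColor(arm.capture(n),cv2.COLOR_RGB2BGR)
    if n=="scene": im=cv2.resize(im[130:270,80:240],None,fx=4,fy=4,interpolation=cv2.INTER_CUBIC)
    cv2.imwrite(f"pics/{n}2.png",im)
E
```

```text
(no output)
```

View pics/wrist2.png

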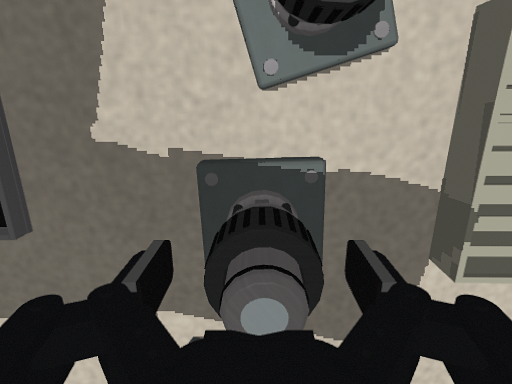

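View pics/scene2.png

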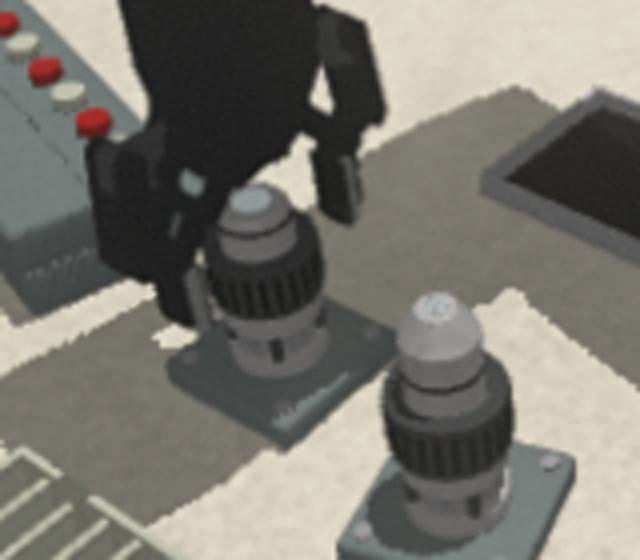

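The collar spans 205–324 (centre 264) between the finger tips (171–346, centre 258), so it lies about 2 mm toward +x. I'll shift for that and check the tip height.

```bash
python3 - <<'E'
from h import *
S=arm.calibration("scene");W=arm.calibration("wrist")
# near finger right tip bottom corner
for uv in((345,222),(190,325)):
    u=unz(uv,(80,130),4);o,d=ray(S,u)
    for x in ((.61,.605) if uv[0]>300 else (.695,.70)):
        print(uv,x,o+d*(x-o[0])/d[0])
# collar centre in wrist: top face
print(proj(W,[[.655,-.1455,.102],[.653,-.1455,.102],[.653,-.147,.102]]))
print([proj(W,[[.653+s*.0425,-.1443+.011,z] for s in(-1,1)]) .ravel() for z in(.045,.055,.065,.075)])
E
```

```text
(345, 222) 0.61 [ 0.61   -0.1387  0.0651]
(345, 222) 0.605 [ 0.605  -0.1444  0.0593]
(190, 325) 0.695 [ 0.695  -0.1546  0.0542]
(190, 325) 0.7 [ 0.7    -0.1468  0.0619]
[[263.2087 308.4086]
 [257.7712 308.4103]
 [257.7756 311.8386]]
[array([179.4874, 218.2863, 336.5186, 218.2303]), array([174.4286, 225.8165, 341.5095, 225.7562]), array([168.6757, 234.3776, 347.1852, 234.3123]), array([162.0746, 244.1978, 353.6975, 244.1267])]
```

Call:
move_arm([
  {"grip": -1,"dx": 0.002,"dy": 0.001,"dz": 0,"wx": 0,"wy": -0.003,"wz": 0},
  {"grip": -1,"dx": 0.002,"dy": 0.001,"dz": 0,"wx": 0,"wy": -0.003,"wz": 0},
])

```text
clock: 3.2
tcp_pos: [0.6569, -0.1461, 0.0764]
ee_rot: [[1.0, -0.0, -0.001], [-0.0, -1.0, -0.001], [-0.001, 0.001, -1.0]]
force: [1.3, 0.4, -0.2]
opening: 1.0
```

Call:
move_arm([
  {"grip": -1,"dx": 0,"dy": 0,"dz": 0,"wx": 0,"wy": 0,"wz": 0},
])

```text
clock: 3.3
tcp_pos: [0.6573, -0.1462, 0.077]
ee_rot: [[1.0, -0.0, -0.001], [-0.0, -1.0, -0.001], [-0.001, 0.001, -1.0]]
force: [-0.1, -0.2, -0.0]
opening: 1.0
```

```bash
python3 to.py .655 -.147 .0735;python3 - <<'E'
from h import *
W=arm.calibration("wrist")
im=cv2.cvtColor(arm.capture("wrist"),cv2.COLOR_RGB2BGR)
cv2.imwrite(f"pics/wrist3.png",im)
print(proj(W,[[.655,-.1455,.102],[.655,-.1455,.082]]))
E
```

```text
clk 3.3 tcp [ 0.6573 -0.1462  0.077 ] F [-0.1052 -0.2126 -0.0471] op 1.0001998759674762
shift [-0.0022  0.0008  0.0035] turn [ 0.0012  0.0006 -0.0002]
[[253.8332 301.793 ]
 [254.5358 271.812 ]]
```

View pics/wrist3.png

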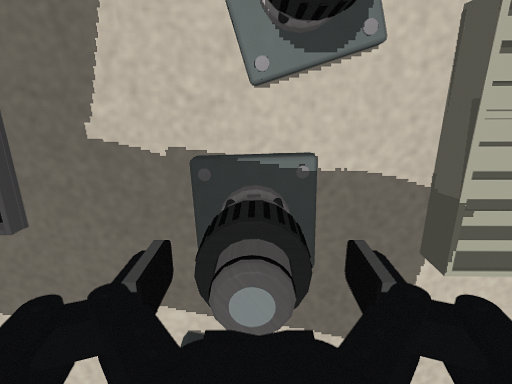

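The collar is now centred at about 253, against a jaw centre of 258, so it's at x ≈ 0.655. I'll go to (0.655, −0.147, 0.0735) and close.

Call:
move_arm([
  {"grip": -1,"dx": -0.002,"dy": 0.001,"dz": 0.003,"wx": 0,"wy": 0,"wz": 0},
  {"grip": -1,"dx": -0.002,"dy": 0.001,"dz": 0.003,"wx": 0,"wy": 0,"wz": 0},
  {"grip": -1,"dx": -0.002,"dy": 0.001,"dz": 0.003,"wx": 0,"wy": 0,"wz": 0},
])

```text
clock: 3.65
tcp_pos: [0.6552, -0.1473, 0.0739]
ee_rot: [[1.0, -0.0, -0.001], [-0.0, -1.0, -0.001], [-0.001, 0.001, -1.0]]
force: [-0.1, 0.5, -0.3]
opening: 0.996
```

```bash
python3 to.py .655 -.147 .0735
```

```text
clk 3.65 tcp [ 0.6552 -0.1473  0.0739] F [-0.1364  0.4898 -0.3494] op 0.9961670194018872
shift [-0.0002 -0.0003  0.0004] turn [ 0.0011  0.0006 -0.0004]
```

Call:
move_arm([
  {"grip": 1,"dx": 0,"dy": 0,"dz": 0,"wx": 0,"wy": 0,"wz": 0},
  {"grip": 1,"dx": 0,"dy": 0,"dz": 0,"wx": 0,"wy": 0,"wz": 0},
  {"grip": 1,"dx": 0,"dy": 0,"dz": 0,"wx": 0,"wy": 0,"wz": 0},
  {"grip": 1,"dx": 0,"dy": 0,"dz": 0,"wx": 0,"wy": 0,"wz": 0},
  {"grip": 1,"dx": 0,"dy": 0,"dz": 0,"wx": 0,"wy": 0,"wz": 0},
  {"grip": 1,"dx": 0,"dy": 0,"dz": 0,"wx": 0,"wy": 0,"wz": 0},
  {"grip": 1,"dx": 0,"dy": 0,"dz": 0,"wx": 0,"wy": 0,"wz": 0},
  {"grip": 1,"dx": 0,"dy": 0,"dz": 0,"wx": 0,"wy": 0,"wz": 0},
], newtons=60)

```text
clock: 4.45
tcp_pos: [0.6551, -0.1474, 0.0742]
ee_rot: [[1.0, -0.0, -0.001], [-0.0, -1.0, -0.001], [-0.001, 0.001, -1.0]]
force: [-2.5, 0.2, 5.8]
opening: 0.594
```

```bash
python3 - <<'E'
from h import *
s=arm.sense();print(s['tcp_pos'],s['force'],s['wrist_torque'],s['opening'])
for n in("wrist","scene"):
    im=cv2.cvtColor(arm.capture(n),cv2.COLOR_RGB2BGR)
    if n=="scene": im=cv2.resize(im[130:270,80:240],None,fx=4,fy=4,interpolation=cv2.INTER_CUBIC)
    cv2.imwrite(f"pics/{n}4.png",im)
E
```

```text
[ 0.6551 -0.1474  0.0742] [-2.494   0.1839  5.8026] [0.0272 0.439  0.0171] 0.5944693955390243
```

View pics/scene4.png

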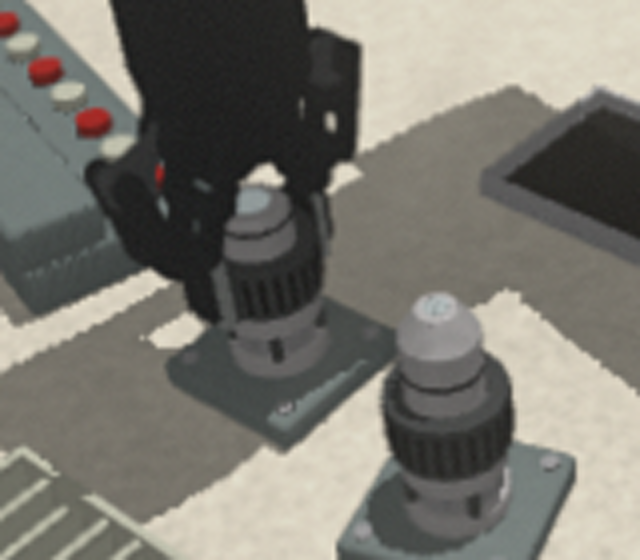

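View pics/wrist4.png

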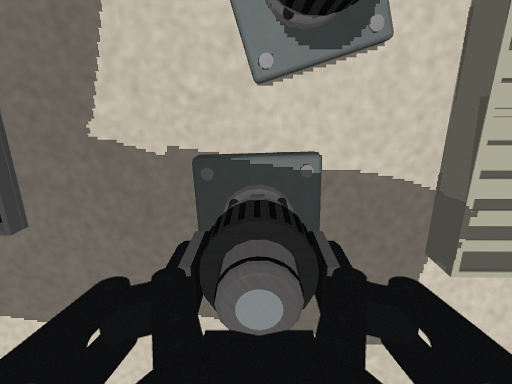

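The fingers hold the collar (opening 0.594 ≈ 51 mm), pads on the ribs. Now I'll pull up slowly.

Call:
move_arm([
  {"grip": 1,"dx": 0,"dy": 0,"dz": -0.002,"wx": 0,"wy": 0,"wz": 0},
  {"grip": 1,"dx": 0,"dy": 0,"dz": -0.004,"wx": 0,"wy": 0,"wz": 0},
  {"grip": 1,"dx": 0,"dy": 0,"dz": -0.006,"wx": 0,"wy": 0,"wz": 0},
  {"grip": 1,"dx": 0,"dy": 0,"dz": -0.007,"wx": 0,"wy": 0,"wz": 0},
  {"grip": 1,"dx": 0,"dy": 0,"dz": -0.008,"wx": 0,"wy": 0,"wz": 0},
  {"grip": 1,"dx": 0,"dy": 0,"dz": -0.009,"wx": 0,"wy": 0,"wz": 0},
], newtons=70)

```text
clock: 5.15
tcp_pos: [0.6541, -0.1471, 0.0824]
ee_rot: [[1.0, -0.0, -0.003], [-0.0, -1.0, -0.001], [-0.003, 0.001, -1.0]]
force: [-2.9, -0.0, -12.3]
opening: 0.591
```

```bash
python3 - <<'E'
from h import *
s=arm.sense();print(s['tcp_pos'],s['force'],s['wrist_torque'],s['opening'])
for n in("scene",):
    im=cv2.cvtColor(arm.capture(n),cv2.COLOR_RGB2BGR)
    if n=="scene": im=cv2.resize(im[130:270,80:240],None,fx=4,fy=4,interpolation=cv2.INTER_CUBIC)
    cv2.imwrite(f"pics/{n}5.png",im)
E
```

```text
[ 0.6541 -0.1471  0.0824] [ -2.9205  -0.0149 -12.3223] [0.0184 0.4554 0.0643] 0.5906989919453058
```

View pics/scene5.png

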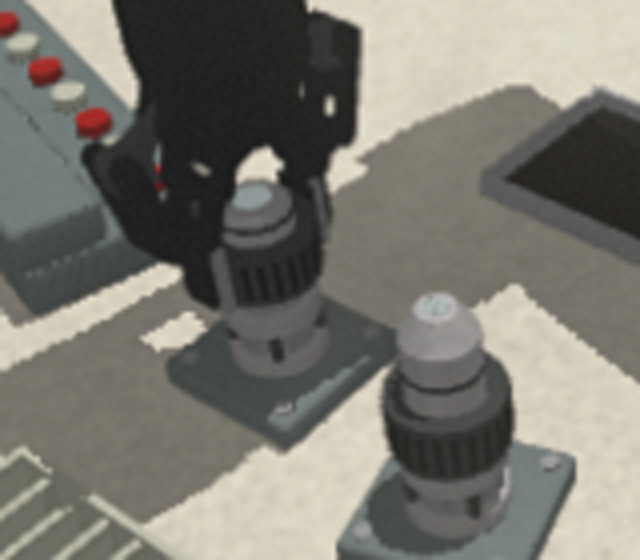

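The collar has risen about 8 mm against a 12 N pull, with the barrel hardly moved, so it's sliding on its spring. I'll continue up.

Call:
move_arm([
  {"grip": 1,"dx": 0.0005,"dy": 0,"dz": -0.002,"wx": 0,"wy": -0.002,"wz": 0},
  {"grip": 1,"dx": 0.0005,"dy": 0,"dz": -0.004,"wx": 0,"wy": -0.002,"wz": 0},
  {"grip": 1,"dx": 0.0005,"dy": 0,"dz": -0.007,"wx": 0,"wy": -0.002,"wz": 0},
  {"grip": 1,"dx": 0.0005,"dy": 0,"dz": -0.011,"wx": 0,"wy": -0.002,"wz": 0},
  {"grip": 1,"dx": 0.0005,"dy": 0,"dz": -0.016,"wx": 0,"wy": -0.002,"wz": 0},
])

```text
clock: 5.7
tcp_pos: [0.6552, -0.1472, 0.0995]
ee_rot: [[1.0, -0.0, -0.004], [-0.0, -1.0, -0.001], [-0.004, 0.001, -1.0]]
force: [-1.8, -0.7, -6.5]
opening: 0.591
```

```bash
python3 - <<'E'
from h import *
s=arm.sense();print(s['tcp_pos'],s['force'],s['wrist_torque'],s['opening'])
for n in("scene",):
    im=cv2.cvtColor(arm.capture(n),cv2.COLOR_RGB2BGR)
    if n=="scene": im=cv2.resize(im[130:270,80:240],None,fx=4,fy=4,interpolation=cv2.INTER_CUBIC)
    cv2.imwrite(f"pics/{n}6.png",im)
E
```

```text
[ 0.6552 -0.1472  0.0995] [-1.7567 -0.6865 -6.5467] [-0.2046  0.1764  0.0203] 0.5910312447564526
```

View pics/scene6.png

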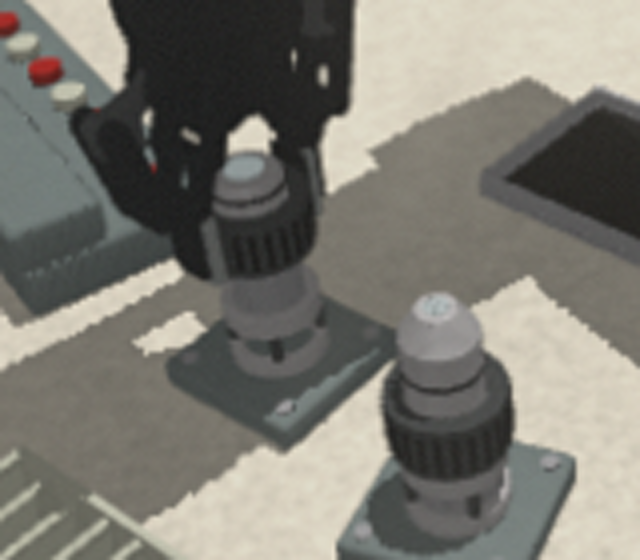

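It has unlocked: the spigot is visible coming out of the neck, and the dock stays put. I'll draw it fully out.

Call:
move_arm([
  {"grip": 1,"dx": 0,"dy": 0,"dz": -0.007,"wx": 0,"wy": -0.003,"wz": 0},
  {"grip": 1,"dx": 0,"dy": 0,"dz": -0.016,"wx": 0,"wy": -0.003,"wz": 0},
  {"grip": 1,"dx": 0,"dy": 0,"dz": -0.026,"wx": 0,"wy": -0.003,"wz": 0},
  {"grip": 1,"dx": 0,"dy": 0,"dz": -0.04,"wx": 0,"wy": -0.003,"wz": 0},
  {"grip": 1,"dx": 0,"dy": 0,"dz": -0.055,"wx": 0,"wy": -0.003,"wz": 0},
  {"grip": 1,"dx": 0,"dy": 0,"dz": -0.065,"wx": 0,"wy": -0.003,"wz": 0},
  {"grip": 1,"dx": 0,"dy": 0,"dz": -0.07,"wx": 0,"wy": -0.003,"wz": 0},
  {"grip": 1,"dx": 0,"dy": 0,"dz": -0.07,"wx": 0,"wy": -0.003,"wz": 0},
])

```text
clock: 6.55
tcp_pos: [0.656, -0.1473, 0.1714]
ee_rot: [[1.0, -0.0, -0.005], [-0.0, -1.0, -0.001], [-0.005, 0.001, -1.0]]
force: [-0.2, -0.0, -3.3]
opening: 0.587
```

```bash
python3 to.py .439 -.105 .17; python3 - <<'E'
from h import *
s=arm.sense();print(s['wrist_torque'])
for n in("scene","wrist"):
    im=cv2.cvtColor(arm.capture(n),cv2.COLOR_RGB2BGR)
    if n=="scene": im=cv2.resize(im[110:270,80:260],None,fx=4,fy=4,interpolation=cv2.INTER_CUBIC)[:600,:800]
    cv2.imwrite(f"pics/{n}7.png",im)
E
```

```text
clk 6.55 tcp [ 0.656  -0.1473  0.1714] F [-0.2315 -0.0487 -3.3317] op 0.5872743824526279
shift [-0.217  -0.0422  0.0024] turn [ 0.0013  0.0049 -0.0004]
[-0.005  -0.02   -0.0151]
```

View pics/scene7.png

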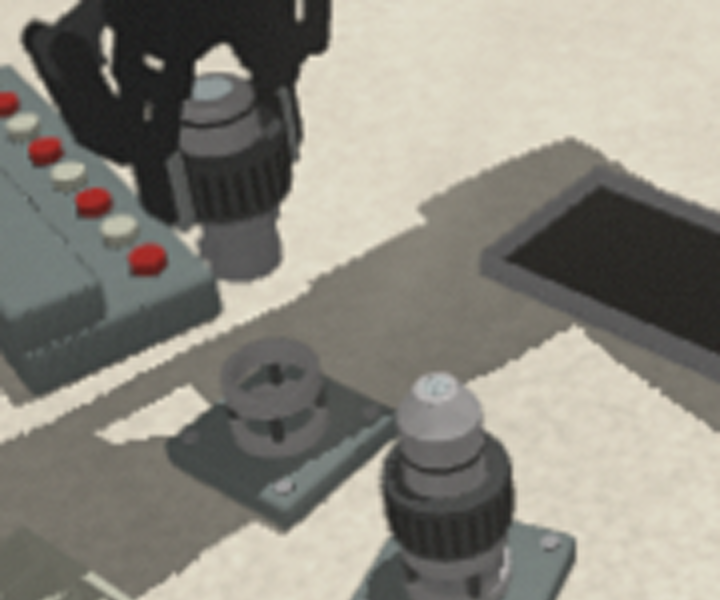

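View pics/wrist7.png

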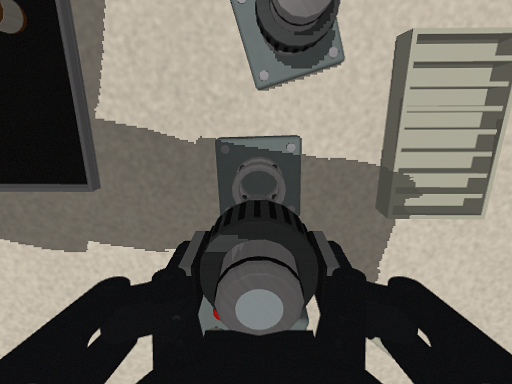

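The objective is fully out of the dock and upright in the jaws. The wrist reads 3.3 N, which is its weight, so the collar is sprung home. I'll move over the tray's clear end.

Call:
move_arm([
  {"grip": 1,"dx": -0.015,"dy": -0.003,"dz": 0,"wx": 0,"wy": 0.001,"wz": 0},
  {"grip": 1,"dx": -0.045,"dy": -0.009,"dz": 0,"wx": 0,"wy": 0.002,"wz": 0},
  {"grip": 1,"dx": -0.08,"dy": -0.016,"dz": 0,"wx": 0,"wy": 0.003,"wz": 0},
  {"grip": 1,"dx": -0.12,"dy": -0.023,"dz": 0,"wx": 0,"wy": 0.004,"wz": 0},
  {"grip": 1,"dx": -0.155,"dy": -0.03,"dz": 0,"wx": 0,"wy": 0.005,"wz": 0},
  {"grip": 1,"dx": -0.185,"dy": -0.036,"dz": 0,"wx": 0,"wy": 0.005,"wz": 0},
  {"grip": 1,"dx": -0.205,"dy": -0.04,"dz": 0,"wx": 0,"wy": 0.005,"wz": 0},
  {"grip": 1,"dx": -0.217,"dy": -0.042,"dz": 0,"wx": 0,"wy": 0.005,"wz": 0},
  {"grip": 1,"dx": -0.217,"dy": -0.042,"dz": 0,"wx": 0,"wy": 0.005,"wz": 0},
  {"grip": 1,"dx": -0.217,"dy": -0.042,"dz": 0,"wx": 0,"wy": 0.005,"wz": 0},
])

```text
clock: 7.65
tcp_pos: [0.4394, -0.1053, 0.1717]
ee_rot: [[1.0, -0.0, -0.001], [-0.0, -1.0, -0.001], [-0.001, 0.001, -1.0]]
force: [-0.6, -0.1, -3.1]
opening: 0.594
```

```bash
python3 to.py .439 -.105 .07; python3 - <<'E'
from h import *
for n in("scene","wrist"):
    im=cv2.cvtColor(arm.capture(n),cv2.COLOR_RGB2BGR)
    if n=="scene": im=cv2.resize(im[80:230,160:330],None,fx=4,fy=4,interpolation=cv2.INTER_CUBIC)[:600,:800]
    cv2.imwrite(f"pics/{n}8.png",im)
E
```

```text
clk 7.65 tcp [ 0.4394 -0.1053  0.1717] F [-0.5867 -0.0508 -3.069 ] op 0.5936852556977881
shift [-0.0004 -0.0005  0.1017] turn [ 0.0012  0.0006 -0.0004]
```

View pics/scene8.png

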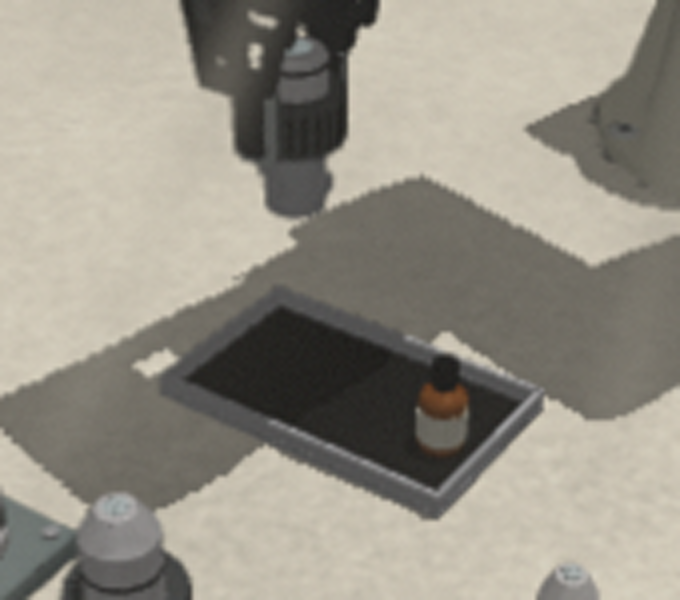

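View pics/wrist8.png

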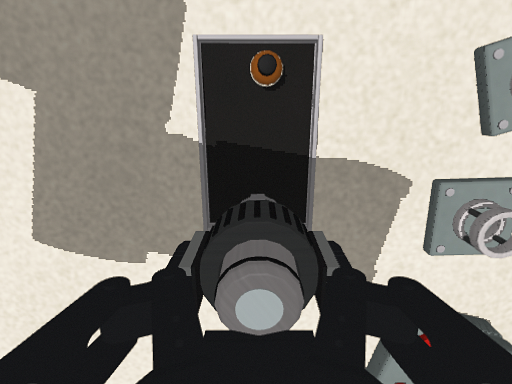

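The objective hangs over the clear end of the tray, centred across it in the wrist view (tray walls at 200 and 318, collar at 260). The bottle is well away at (266,68). I'll lower to about 8 mm above the floor.

Call:
move_arm([
  {"grip": 1,"dx": 0,"dy": 0,"dz": 0.015,"wx": 0,"wy": 0,"wz": 0},
  {"grip": 1,"dx": 0,"dy": 0,"dz": 0.035,"wx": 0,"wy": 0,"wz": 0},
  {"grip": 1,"dx": 0,"dy": 0,"dz": 0.055,"wx": 0,"wy": 0,"wz": 0},
  {"grip": 1,"dx": 0,"dy": 0,"dz": 0.073,"wx": 0,"wy": 0,"wz": 0},
  {"grip": 1,"dx": 0,"dy": 0,"dz": 0.086,"wx": 0,"wy": 0,"wz": 0},
  {"grip": 1,"dx": 0,"dy": 0,"dz": 0.095,"wx": 0,"wy": 0,"wz": 0},
  {"grip": 1,"dx": 0,"dy": 0,"dz": 0.1,"wx": 0,"wy": 0,"wz": 0},
  {"grip": 1,"dx": 0,"dy": 0,"dz": 0.1,"wx": 0,"wy": 0,"wz": 0},
])

```text
clock: 8.55
tcp_pos: [0.4398, -0.1055, 0.0712]
ee_rot: [[1.0, -0.0, -0.001], [-0.0, -1.0, -0.001], [-0.001, 0.001, -1.0]]
force: [-0.3, -0.8, -4.0]
opening: 0.59
```

```bash
python3 to.py .439 -.105 .062; python3 - <<'E'
from h import *
for n in("scene",):
    im=cv2.cvtColor(arm.capture(n),cv2.COLOR_RGB2BGR)
    im=cv2.resize(im[100:230,180:320],None,fx=4,fy=4,interpolation=cv2.INTER_CUBIC)[:600,:800]
    cv2.imwrite(f"pics/{n}9.png",cv2.convertScaleAbs(im,alpha=1.6,beta=15))
E
```

```text
clk 8.55 tcp [ 0.4398 -0.1055  0.0712] F [-0.3428 -0.8335 -4.0085] op 0.5904310835675212
shift [-0.0007 -0.0005  0.0092] turn [ 0.001   0.0015 -0.0004]
```

View pics/scene9.png

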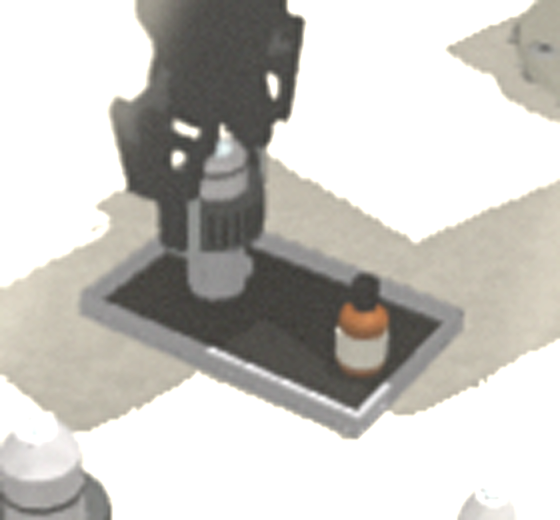

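It hangs upright in the tray with its foot just above the floor. I'll lower it slowly and watch the force.

Call:
move_arm([
  {"grip": 1,"dx": 0,"dy": 0,"dz": 0.0015,"wx": 0,"wy": 0,"wz": 0},
  {"grip": 1,"dx": 0,"dy": 0,"dz": 0.003,"wx": 0,"wy": 0,"wz": 0},
  {"grip": 1,"dx": 0,"dy": 0,"dz": 0.0045,"wx": 0,"wy": 0,"wz": 0},
  {"grip": 1,"dx": 0,"dy": 0,"dz": 0.006,"wx": 0,"wy": 0,"wz": 0},
  {"grip": 1,"dx": 0,"dy": 0,"dz": 0.007,"wx": 0,"wy": 0,"wz": 0},
  {"grip": 1,"dx": 0,"dy": 0,"dz": 0.007,"wx": 0,"wy": 0,"wz": 0},
])

```text
clock: 9.2
tcp_pos: [0.4399, -0.1055, 0.0645]
ee_rot: [[1.0, -0.0, -0.001], [-0.0, -1.0, -0.001], [-0.001, 0.001, -1.0]]
force: [0.3, -0.1, -2.3]
opening: 0.592
```

Call:
move_arm([
  {"grip": 1,"dx": 0,"dy": 0,"dz": 0.001,"wx": 0,"wy": 0,"wz": 0},
  {"grip": 1,"dx": 0,"dy": 0,"dz": 0.0015,"wx": 0,"wy": 0,"wz": 0},
  {"grip": 1,"dx": 0,"dy": 0,"dz": 0.002,"wx": 0,"wy": 0,"wz": 0},
  {"grip": 1,"dx": 0,"dy": 0,"dz": 0.002,"wx": 0,"wy": 0,"wz": 0},
])

```text
clock: 9.6
tcp_pos: [0.4398, -0.1056, 0.0625]
ee_rot: [[1.0, -0.0, -0.001], [-0.0, -1.0, -0.001], [-0.001, 0.001, -1.0]]
force: [-0.2, -0.3, -3.1]
opening: 0.591
```

Call:
move_arm([
  {"grip": 1,"dx": 0,"dy": 0,"dz": 0.001,"wx": 0,"wy": 0,"wz": 0},
  {"grip": 1,"dx": 0,"dy": 0,"dz": 0.0015,"wx": 0,"wy": 0,"wz": 0},
  {"grip": 1,"dx": 0,"dy": 0,"dz": 0.0015,"wx": 0,"wy": 0,"wz": 0},
])

```text
clock: 9.9
tcp_pos: [0.4399, -0.1056, 0.0621]
ee_rot: [[1.0, -0.0, -0.001], [-0.0, -1.0, -0.001], [-0.001, 0.001, -1.0]]
force: [-6.8, 0.8, 19.4]
opening: 0.587
```

The foot is on the floor (+19 N at TCP 0.0621). I'll ease off and check before opening.

Call:
move_arm([
  {"grip": 1,"dx": 0,"dy": 0,"dz": -0.0003,"wx": 0,"wy": 0,"wz": 0},
  {"grip": 1,"dx": 0,"dy": 0,"dz": -0.0003,"wx": 0,"wy": 0,"wz": 0},
], newtons=30)

```text
clock: 10.1
tcp_pos: [0.4402, -0.1056, 0.0626]
ee_rot: [[1.0, -0.0, -0.0], [-0.0, -1.0, -0.001], [-0.0, 0.001, -1.0]]
force: [-0.6, 0.3, -3.2]
opening: 0.594
```

```bash
python3 - <<'E'
from h import *
for n in("scene","wrist"):
    im=cv2.cvtColor(arm.capture(n),cv2.COLOR_RGB2BGR)
    if n=="scene":im=cv2.resize(im[100:230,180:320],None,fx=4,fy=4,interpolation=cv2.INTER_CUBIC)[:600,:800]
    cv2.imwrite(f"pics/{n}10.png",cv2.convertScaleAbs(im,alpha=1.6,beta=15))
E
```

```text
(no output)
```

View pics/scene10.png

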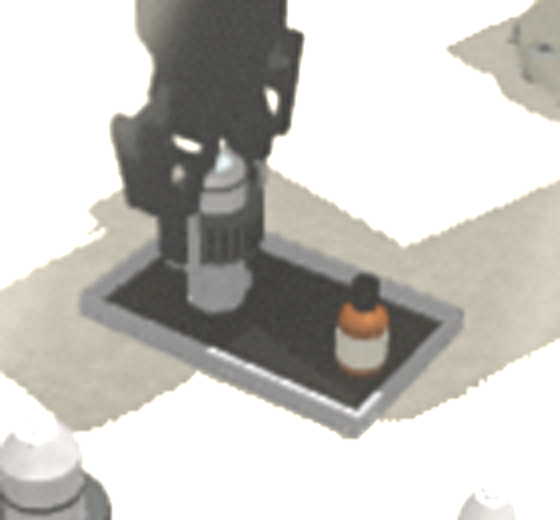

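The foot is within about 0.5 mm of the floor and the objective is upright. I'll release now, opening in stages.

Call:
move_arm([
  {"grip": -0.25,"dx": 0,"dy": 0,"dz": 0.0004,"wx": 0,"wy": 0,"wz": 0},
  {"grip": -0.35,"dx": 0,"dy": 0,"dz": 0.0004,"wx": 0,"wy": 0,"wz": 0},
  {"grip": -0.5,"dx": 0,"dy": 0,"dz": 0,"wx": 0,"wy": 0,"wz": 0},
  {"grip": -1,"dx": 0,"dy": 0,"dz": 0,"wx": 0,"wy": 0,"wz": 0},
  {"grip": -1,"dx": 0,"dy": 0,"dz": 0,"wx": 0,"wy": 0,"wz": 0},
  {"grip": -1,"dx": 0,"dy": 0,"dz": 0,"wx": 0,"wy": 0,"wz": 0},
  {"grip": -1,"dx": 0,"dy": 0,"dz": 0,"wx": 0,"wy": 0,"wz": 0},
])

```text
clock: 10.9
tcp_pos: [0.4399, -0.1056, 0.0623]
ee_rot: [[1.0, -0.0, -0.001], [-0.0, -1.0, -0.001], [-0.001, 0.001, -1.0]]
force: [0.1, 0.5, -0.3]
opening: 1.002
```

```bash
python3 - <<'E'
from h import *
print(arm.sense()["opening"])
for n in("scene","wrist"):
    im=cv2.cvtColor(arm.capture(n),cv2.COLOR_RGB2BGR)
    if n=="scene":im=cv2.resize(im[100:230,180:320],None,fx=4,fy=4,interpolation=cv2.INTER_CUBIC)[:600,:800]
    cv2.imwrite(f"pics/{n}11.png",cv2.convertScaleAbs(im,alpha=1.6,beta=15))
E
```

```text
1.0020246321397162
```

View pics/scene11.png

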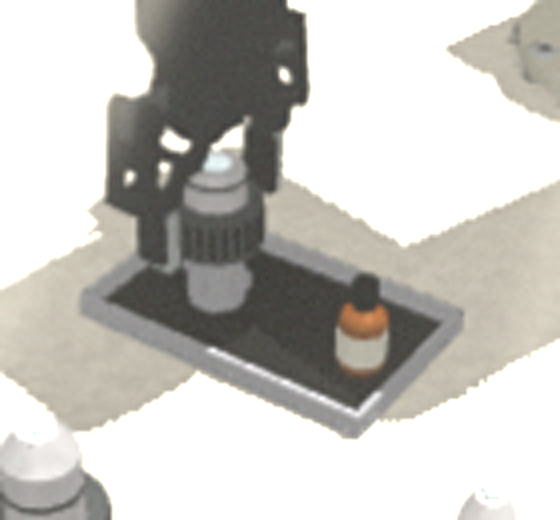

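View pics/wrist11.png

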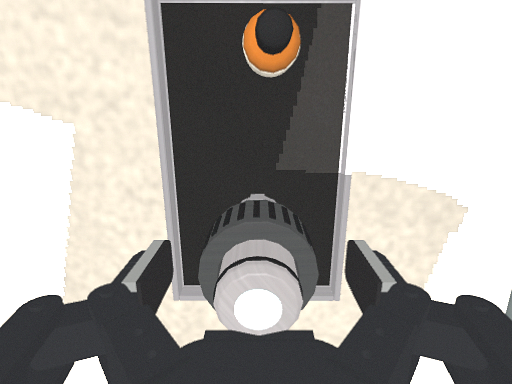

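The objective is standing free, with the jaws fully open and clear on both sides. I'll retreat straight up.

Call:
move_arm([
  {"grip": -1,"dx": 0,"dy": 0,"dz": -0.01,"wx": 0,"wy": 0,"wz": 0},
  {"grip": -1,"dx": 0,"dy": 0,"dz": -0.03,"wx": 0,"wy": 0,"wz": 0},
  {"grip": -1,"dx": 0,"dy": 0,"dz": -0.06,"wx": 0,"wy": 0,"wz": 0},
  {"grip": -1,"dx": 0,"dy": 0,"dz": -0.1,"wx": 0,"wy": 0,"wz": 0},
  {"grip": -1,"dx": 0,"dy": 0,"dz": -0.14,"wx": 0,"wy": 0,"wz": 0},
  {"grip": -1,"dx": 0,"dy": 0,"dz": -0.17,"wx": 0,"wy": 0,"wz": 0},
  {"grip": -1,"dx": 0,"dy": 0,"dz": -0.17,"wx": 0,"wy": 0,"wz": 0},
  {"grip": -1,"dx": 0,"dy": 0,"dz": -0.17,"wx": 0,"wy": 0,"wz": 0},
])

```text
clock: 11.8
tcp_pos: [0.4403, -0.1054, 0.2332]
ee_rot: [[1.0, -0.0, 0.001], [-0.0, -1.0, -0.002], [0.001, 0.002, -1.0]]
force: [-0.1, -0.2, -1.0]
opening: 0.998
```

```bash
python3 - <<'E'
from h import *
print(arm.sense()["dq"],arm.sense()["force"])
for n in("scene","wrist"):
    im=cv2.cvtColor(arm.capture(n),cv2.COLOR_RGB2BGR)
    if n=="scene":im=cv2.resize(im[120:310,120:330],None,fx=3,fy=3,interpolation=cv2.INTER_CUBIC)[:600,:800]
    cv2.imwrite(f"pics/{n}12.png",cv2.convertScaleAbs(im,alpha=1.5,beta=10))
E
```

```text
[ 0.0004  0.0318  0.0282  0.0004 -0.0096  0.0007] [-0.1156 -0.2328 -1.01  ]
```

View pics/scene12.png

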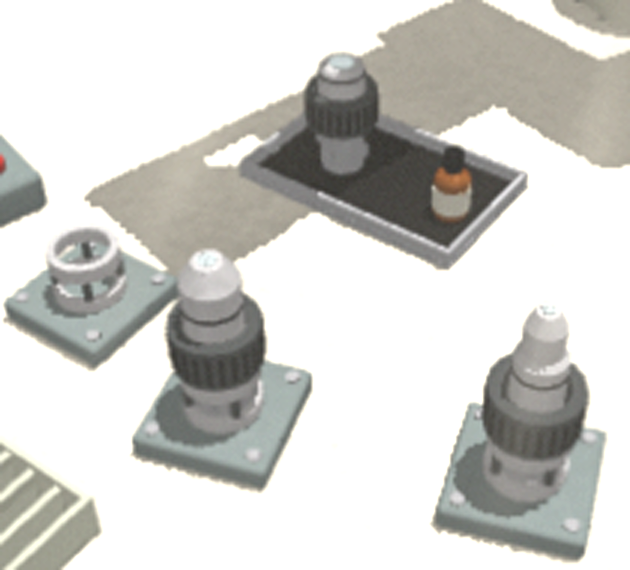

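View pics/wrist12.png

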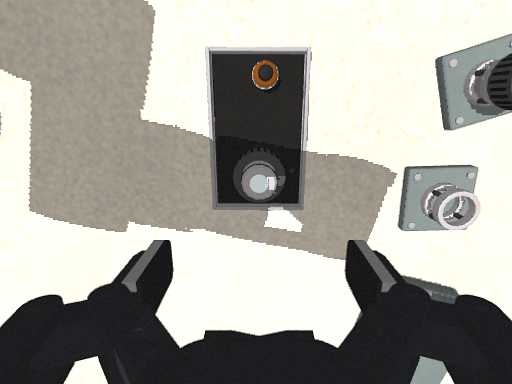

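The objective stands upright in the tray, with its barrel top at scene zoom (343,64) and wrist (260,183). The taller two are unmoved and the dock is empty. I'll check the height by triangulation, then hand in.

```bash
python3 - <<'E'
from h import *
S=arm.calibration("scene");W=arm.calibration("wrist")
s=lambda u:unz(u,(120,120),3)
print("barrel top",tri([ray(S,s((343,64))),ray(W,(260,183))]))
print("tap/slim tops in first scene px vs now: now",s((207,258)),s((548,310)))
p=lambda X:(proj(S,[X])[0]+.5-np.array([120,120]))*3-.5
x,_=tri([ray(S,s((343,64))),ray(W,(260,183))])
for z in(.09,.07,.056,.042,.004):print(z,p([x[0],x[1],z]))
a=cv2.imread("pics/scene0.png");b=cv2.cvtColor(arm.capture("scene"),cv2.COLOR_RGB2BGR)
for nm,(u0,v0,w,h) in {"tap":(178,203,30,22),"slim":(291,220,20,20)}.items():
    t=a[v0:v0+h,u0:u0+w];r=cv2.matchTemplate(b[v0-8:v0+h+8,u0-8:u0+w+8],t,cv2.TM_CCOEFF_NORMED);m=cv2.minMaxLoc(r)
    print(nm,"shift px",m[3][0]-8,m[3][1]-8,"score",m[1])
E
```

```text
barrel top (array([ 0.4395, -0.1043,  0.089 ]), [np.float64(0.0010670325017729024), np.float64(0.0010670325017730219)])
tap/slim tops in first scene px vs now: now [188.6667 205.6667] [302.3333 223.    ]
0.09 [341.5136  62.2886]
0.07 [341.7942  86.58  ]
0.056 [341.9883 103.1521]
0.042 [342.1804 119.3783]
0.004 [342.6916 161.7441]
tap shift px 2 3 score 0.8242412805557251
slim shift px 0 0 score 0.9993761777877808
```

Barrel top measures z 0.089 (0.090 expected). The slim has not moved. The tapered match is weak (score 0.82), so I'll look at it directly.

```bash
python3 - <<'E'
from h import *
a=cv2.imread("pics/scene0.png");b=cv2.cvtColor(arm.capture("scene"),cv2.COLOR_RGB2BGR)
A,B=[cv2.resize(i[195:285,155:235],None,fx=5,fy=5,interpolation=cv2.INTER_CUBIC) for i in(a,b)]
cv2.imwrite("pics/cmp.png",np.hstack([A,B])[:600])
for (u0,v0,w,h) in((168,250,50,26),(178,222,26,26)):
    t=a[v0:v0+h,u0:u0+w];r=cv2.matchTemplate(b[v0-8:v0+h+8,u0-8:u0+w+8],t,cv2.TM_CCOEFF_NORMED);m=cv2.minMaxLoc(r)
    print("shift",m[3][0]-8,m[3][1]-8,m[1])
E
```

```text
shift 0 0 0.9988240599632263
shift 0 0 0.9965725541114807
```

View pics/cmp.png

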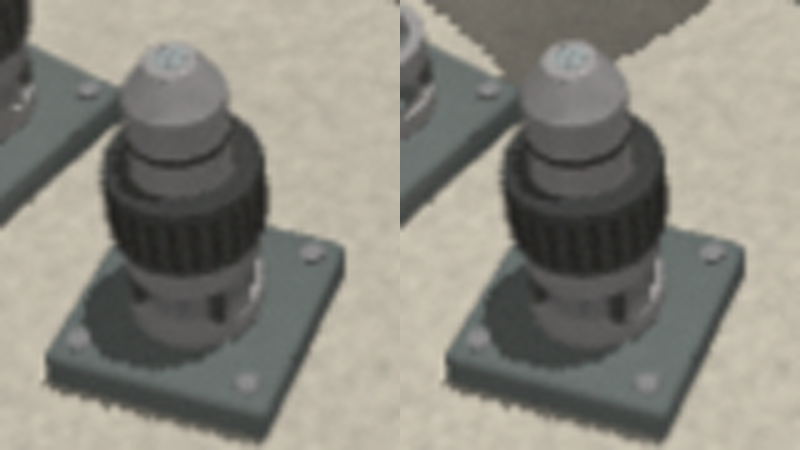

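The tapered objective is in the same place in both pictures; the arm's shadow behind it spoiled the first match. I'll hand in.

```bash
python3 -c "
from plant import arm
print(arm.close_job(), arm.sense()['clock'])"
```

```text
the job is handed in; nothing more can be done
the job is handed in; nothing more can be done
```

The shortest objective now stands upright in the clear end of the steel tray. I handed the job in at about 12 s of the 38 s allowed; no verdict is reported.

- **Unlocking:** I gripped the ribbed collar and pulled it up about 8 mm before the lugs let go, with the wrist reading about 12 N. I then drew the objective straight out of its dock.
- **Setting down:** The fingers held it all the way to the tray floor. First touch pressed at about 19 N, so I eased off, opened the jaws and retreated straight up.
- **Final position:** The barrel top triangulates to (0.4395, −0.104, 0.089). A height of 0.090 was expected with the foot on the floor. In both views it stands upright, with the collar looking home by eye. The jaws are fully open and well clear.
- **Taller objectives:** Picture matching before and after shows neither moved. My first match on the tapered one disagreed (2–3 px shift, score 0.82) because the arm's shadow lay behind it. Two repeat matches, on its collar and on its base, gave zero shift with scores above 0.99.
- **Disagreement on the way:** The first grasp position was about 2 mm off in x and 1.5 mm in y, which I corrected with the wrist camera before closing the jaws.

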